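# Load the power resistor burn-in jig, fit and clamp its contact cover, and start the run

### The job

Turn the eccentric clamp of the burn-in jig back out of the way, lay every gold power resistor that is on the mat flat in a pocket of the jig, then lower the contact cover level over both dowel pins, red end on the red pin, until it is fully home. Then turn the eccentric knob clockwise until its lobe bears firmly on the cover and holds it, and finally press the green start button fully in and let it go. Leave the other things alone.

Things in the scene. Friction and masses are not known exactly. Their poses are not given: they have to be found in the camera images.
- mat (a point): middle of the top of the dark mat on the white bench bridge (375 x 860 mm) that stands on the desk; everything to be handled stands on this mat, 142 mm above the desk top (z = 0.142)
- jig: fixed burn-in jig: aluminium base 10 mm thick, x -104 to 50, y -158 to 158 mm; on it a black nest plate 92 x 300 mm, top 18 mm above the mat. Origin on the mat under the nest plate's centre; y along the row of pockets to the red pin, x away from the clamp, z up. Clamp at (-72, 0), start button at (-80, -126), two supply sockets 22 mm high at (-84, 105) and (-84, 130) mm
- nest_0 (a point): centre of the floor of pocket 0 (at jig y = +90 mm); axes as the jig. Each pocket is 59 mm (x) by 41 mm (y), 5 mm deep, its floor 13 mm above the mat
- nest_1 (a point): the same of pocket 1 (at jig y = +30 mm)
- nest_2 (a point): the same of pocket 2 (at jig y = -30 mm)
- nest_3 (a point): the same of pocket 3 (at jig y = -90 mm)
- pin_red (a point): axis of the dowel with the red ring at its foot (jig x 0, y +136 mm), at the nest plate's top, 18 mm above the mat. Both dowels are 10 mm thick and end 60 mm above the mat, the last 9 mm tapered to 4 mm
- pin_plain (a point): the same of the other dowel (jig y = -136 mm)
- cam (a joint): eccentric clamp, rad, 0 to 2.7, growing clockwise from above. At 0 its lobe points away from the cover; below 0.8 the cover can pass; found at 1.4 to 1.8, where its lip blocks the cover. With the cover home the lobe meets the cover's edge at 1.7 to 1.95, takes up the play on the dowels and bears hard at about 2.0. Stays where left (friction 0.12 N m; about 0.25 N m when bearing)
- cam_grip (a point): on the clamp's axis in its black bar knob, 76 mm above the mat; x runs along the bar, its -x end points to the lobe. Bar 44 mm long, 12 mm wide, from 60 to 82 mm above the mat. Under it an off-centre steel disc, 48 mm across, 8 mm off the axis, with a lip 4 mm wider (top 56 mm above the mat) that reaches over the cover's edge
- start_button (a joint): travel of the green start button in m: 0 up, 0.006 fully pressed, against a spring of up to 5 N; it springs back
- start_button_top (a point): centre of the top of the green button (28 mm across), 32 mm above the mat when up; its black collar is 44 mm across
- cover: contact cover 92 (x) x 300 (y) mm, 0.45 kg: two aluminium end blocks 28 mm long and 32 mm high, a clear 10 mm plate between them (underside 22 mm up). Origin at the centre of its underside, y towards the red-marked end. Home, its end blocks stand on the nest plate and its axes are the jig's. Starts flat on the mat, about a quarter turn from the jig
- hole_red (a point): centre, at the underside, of the round 12 mm hole in the red-marked end block (cover y = +136 mm), for the red pin; the hole goes through
- hole_plain (a point): the same of the slot in the other end block (cover y = -136 mm), 12 mm (x) by 16 mm (y)
- cover_grip (a point): centre of the cover's black handle bar, 62 mm above its underside, over its middle; the bar runs along the cover's x, 60 mm long, 14 mm wide, 14 mm high, 23 mm free below it
- multimeter: blue hand multimeter, 152 x 78 x 48 mm, origin at the centre of its underside; not to be disturbed
- side_cutter: red side cutters, 45 x 133 x 14 mm, origin at the centre of the underside; not to be disturbed
- fuse_box: yellow pack of fuses, 26 x 58 x 10 mm, origin at the centre of its underside; not to be disturbed
- paste_tin: white tin with a red top, 54 mm across, 26 mm high, origin at the centre of its underside; not to be disturbed
- resistor_0: gold aluminium-housed power resistor, 80 mm long over its lugs: foot flange 56 (x) x 38 (y) x 4 mm, finned housing above it 56 x 28 mm, up to 24 mm; lugs 6 mm wide at 11 to 13 mm height reach to x = +-40 mm. 0.09 kg. Origin at the centre of its underside, x along it; either way round is right. May be absent
- resistor_1: gold aluminium-housed power resistor, 80 mm long over its lugs: foot flange 56 (x) x 38 (y) x 4 mm, finned housing above it 56 x 28 mm, up to 24 mm; lugs 6 mm wide at 11 to 13 mm height reach to x = +-40 mm. 0.09 kg. Origin at the centre of its underside, x along it; either way round is right. May be absent
- resistor_2: gold aluminium-housed power resistor, 80 mm long over its lugs: foot flange 56 (x) x 38 (y) x 4 mm, finned housing above it 56 x 28 mm, up to 24 mm; lugs 6 mm wide at 11 to 13 mm height reach to x = +-40 mm. 0.09 kg. Origin at the centre of its underside, x along it; either way round is right. May be absent
- resistor_3: gold aluminium-housed power resistor, 80 mm long over its lugs: foot flange 56 (x) x 38 (y) x 4 mm, finned housing above it 56 x 28 mm, up to 24 mm; lugs 6 mm wide at 11 to 13 mm height reach to x = +-40 mm. 0.09 kg. Origin at the centre of its underside, x along it; either way round is right. May be absent

How it is judged:
By the outcome, as a careful person would: the job done as asked, in the order asked, and still so for the second after the job is handed in, with the robot touching nothing.
Of resistor_0, resistor_1, resistor_2, resistor_3 only 2 to 4 are there at a start; the rules pass over those that are not, and their reading is None.
At some moment in a run one of resistor_0, resistor_1, resistor_2, resistor_3 may be knocked a few centimetres aside while the robot is not near it.
Once in a run the grip may slacken for a moment while it holds something.
It also fails if it takes over 210 s, if anything falls off the work surface, if the arm or the gripper's body presses on something with over 40 N, if the wrist force passes 120 N, or if a joint passes its speed limit or range.

### The arm

A 7-joint arm with a two-finger parallel gripper is mounted at the origin on a cart in front of the work surface, level with it; the furniture and walls round the work are solid. World frame = base frame: x ahead of the robot, y to its left, z up, the work surface at z = 0. Lengths are in m, angles in rad, forces in N, time in s.
With the tool pointing down it reaches from about 0.425 to 0.975 m from the base axis. Payload 16.7 kg.
Tool frame: the origin (TCP) lies midway between the tips of the shut fingers; the grasp point (between the pads) lies 19 mm behind it; z points along the fingers, y is the line along which they close (so a half turn about z gives the same grasp; the last joint's range is limited). The gripper opens to 85 mm and grips with 20 to 120 N. Pads are 22 mm wide; open, the fingers measure 114 mm over their backs; the gripper's body (76 mm by 85 mm) begins 54 mm behind the grasp point. The pads swing forward as they close: fully open they stand 13 mm farther back than shut.
Start: joints at [1.046, 0.426, 0.074, 1.606, -0.034, 1.111, -0.067], TCP at [0.248, -0.628, 0.231] pointing down, gripper open.
Joint ranges: [-2.85, 2.85], [-0.5, 2.14], [-1.23, 1.37], [0.21, 2.46], [-1.02, 4.16], [0.16, 2.05], [-2.73, 2.73]. Speed limits (rad/s): [1.89, 1.89, 2.39, 2.39, 3.01, 3.01, 3.01].

### API

Orientations are given as a unit quaternion [x, y, z, w].
In Python, from rig import r gives the robot as it stands.
- The arm moves only by the shell command python3 -m creep 'ROWS'. ROWS is text: rows parted by semicolons, each of 7 numbers parted by spaces: the shift along the world's x, y, z in m, then the turn, a rotation vector about the world's x, y, z in degrees, then the closure, from -1 (fully open) to 1 (shut). In form: tx ty tz ax ay az jaw; .... A call has 1 to 10 rows; each row is the pose to reach, as a shift and turn from the pose commanded when the call began; what a row does not reach only later rows make up. A row lasts 1/10 s, in which the tool goes at most 50 mm and 8.59 degrees, less where a joint would pass 70% of its speed; a pose out of reach is approached as far as the arm can. A call with a gripper value outside its range is refused whole. The fingers move at their own pace and stop on an object; the grip force is fixed at half the most. Time passes only in rows, so rows that repeat a pose let the fingers close. It gives the time, the measured TCP pose, the force, the opening and the grip force at its end, in the units of the state.
- r.observe(): the state, without advancing time (a new reading comes with each control period).
- r.get_image(name): name is "side" or "top"; returns a dict with "frame" (400x640x3 uint8, blue, green, red), "vertical_fov" (degrees; the focal length in pixels is half the picture's height over the tangent of half this angle, whatever the lens; pixels are square), "cx", "cy" (the principal point, pixels), "R" (3x3) and "t" (3): a world point X has camera coordinates R X + t. Camera axes: x right, y down, z forward; pixel columns grow to the right and rows downward; lengths in m; the calibration is good to about 2 mm. A picture is of the moment at which its call begins. There is no depth.
- r.finish_job(): hands the job in; it is judged then, once.
The state is a dict: "time": time; "joint_pos": joint angles; "joint_velocities": joint speeds; "tau": joint torques, N m; "ee_pos": TCP position; "tool_rot": TCP orientation; "ft_force": force on the tool from outside, world axes, zero at the start; "torque": the same for the moment, N m; "finger_gap": finger opening in m; "gripper_force": force on a finger pad.
Only numpy, scipy, OpenCV 4.12 (cv2) and the standard library are available. Lean on these libraries where they do the work, as an engineer would, in place of code of your own. Each camera call takes 0.05 s, during which the arm holds its last target. There are 200 camera calls.

## Working session

There is one attempt and no reset: what is moved stays moved. The work goes in short steps, Python scripts to look and compute and a shell command to move; the robot and the scene stay as the last step left them, time stands still between calls to the robot, and variables do not carry over. Pictures are saved under pics/ and viewed, at most 14 in all, crops included, and the job is handed in when it is done.

```bash
ls; mkdir -p pics; python3 - <<'E'
from rig import r
import cv2
for n in("side","top"):
    i=r.get_image(n); cv2.imwrite(f"pics/{n}0.png",i["frame"]); print(n,i["vertical_fov"],i["cx"],i["cy"],i["R"],i["t"])
o=r.observe(); print(o["ee_pos"],o["tool_rot"],o["finger_gap"],o["ft_force"],o["time"])
E
```

```text
pics
side 52.682280757329416 315.3749407916218 205.99888208677922 [[-0.95808266 -0.28591399  0.01818822]
 [-0.18350193  0.56367303 -0.80535691]
 [ 0.2200106  -0.77493606 -0.59251112]] [0.50289622 0.23995227 1.2294829 ]
top 44.88725358073345 317.56279166515645 199.3442598385638 [[-0.0157503  -0.99960008  0.02348632]
 [-0.99402744  0.01311699 -0.10833926]
 [ 0.10798786 -0.02505242 -0.9938365 ]] [0.03705769 0.54655855 1.43518084]
[ 0.24753842 -0.62759353  0.23068816] [ 9.82410200e-01  1.86734791e-01 -1.45490373e-04 -5.42813709e-04] 0.08538629698555252 [0.32352566 0.53179895 0.32881357] 0.1
```

View pics/top0.png

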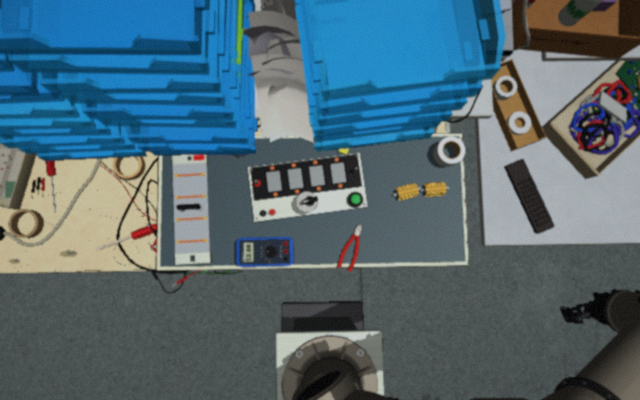

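View pics/side0.png

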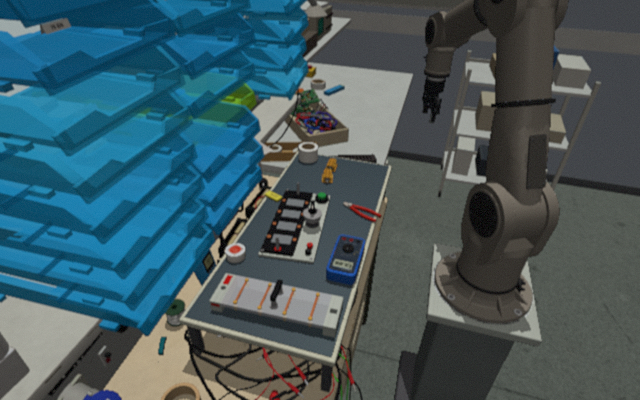

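Top: jig about (305,185), cover at (190,210), resistors at (406,191) and (434,188), cutters (350,248), meter (265,250). I'll enlarge both.

```bash
cat > h.py <<'E'
import numpy as np, cv2
from rig import r
from scipy.spatial.transform import Rotation as Ro
def img(n): return r.get_image(n)
def ray(i,u,v):
    f=200/np.tan(np.radians(i["vertical_fov"]/2)); R=np.array(i["R"]);t=np.array(i["t"])
    d=R.T@np.array([(u-i["cx"])/f,(v-i["cy"])/f,1]); return -R.T@t,d
def cast(i,u,v,z):
    c,d=ray(i,u,v); return c+d*(z-c[2])/d[2]
def proj(i,X):
    f=200/np.tan(np.radians(i["vertical_fov"]/2)); p=np.array(i["R"])@X+np.array(i["t"])
    return p[:2]/p[2]*f+[i["cx"],i["cy"]]
def tri(rays):
    A=np.zeros((3,3));b=np.zeros(3)
    for c,d in rays:
        d=d/np.linalg.norm(d);P=np.eye(3)-np.outer(d,d);A+=P;b+=P@c
    return np.linalg.solve(A,b)
def crop(i,x0,y0,x1,y1,s,name):
    cv2.imwrite(name,cv2.resize(i["frame"][y0:y1,x0:x1],None,fx=s,fy=s,interpolation=cv2.INTER_CUBIC))
def blobs(i,lo,hi,box,amin=8):
    x0,y0,x1,y1=box; h=cv2.cvtColor(i["frame"],cv2.COLOR_BGR2HSV)[y0:y1,x0:x1]
    m=cv2.inRange(h,np.array(lo),np.array(hi)); n,l,st,c=cv2.connectedComponentsWithStats(m)
    return [(c[k]+[x0,y0],st[k,4]) for k in range(1,n) if st[k,4]>=amin]
def st():
    o=r.observe(); R=Ro.from_quat(o["tool_rot"]); M=R.as_matrix()
    print("t",round(o["time"],2),"tcp",np.round(o["ee_pos"],4),"z",np.round(M[:,2],3),"yaw of y axis",round(np.degrees(np.arctan2(M[1,1],M[0,1])),2),"F",np.round(o["ft_force"],1),"gap",round(o["finger_gap"],4),round(o["gripper_force"],1)); return o
E
python3 - <<'E'
from h import *
i=img("top"); crop(i,155,130,475,270,2.5,"pics/t1.png")
j=img("side"); crop(j,180,130,400,360,2.6,"pics/s1.png")
st()
E
```

```text
t 0.2 tcp [ 0.2476 -0.6277  0.2309] z [-0.     0.001 -1.   ] yaw of y axis -68.47 F [-0.3  0.5  0. ] gap 0.0852 0.0
```

View pics/t1.png

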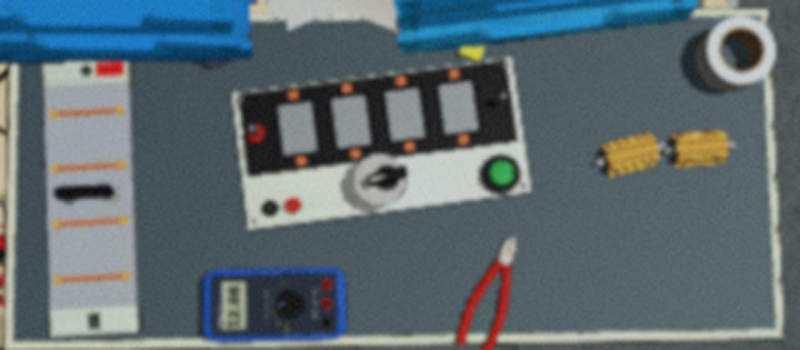

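View pics/s1.png

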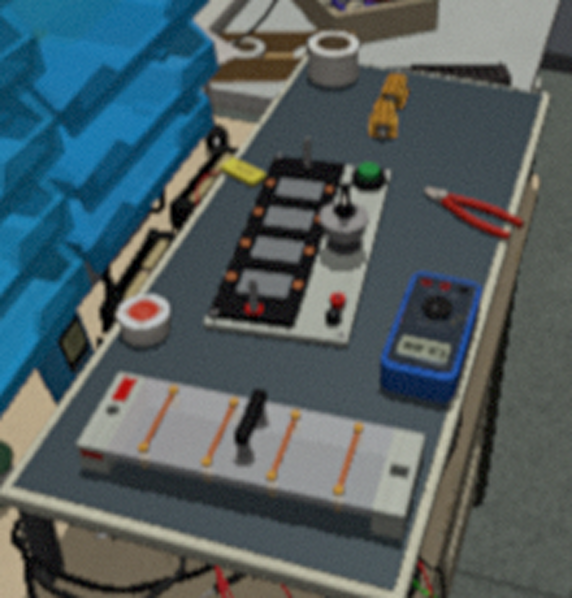

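Top crop: jig yawed slightly, pockets from about (274,181) to (338,173), knob about (307,201), green button (355,199); the side view shows only two resistors, at the mat's right end, and the far mat edge free of more. Measure.

```bash
cat > m.py <<'E'
from h import *
def rects(i,box,lo,hi,s=4,amin=20):
    x0,y0,x1,y1=box; c=cv2.resize(i["frame"][y0:y1,x0:x1],None,fx=s,fy=s,interpolation=cv2.INTER_CUBIC)
    m=cv2.inRange(cv2.cvtColor(c,cv2.COLOR_BGR2HSV),np.array(lo),np.array(hi))
    out=[]
    for k in cv2.findContours(m,cv2.RETR_EXTERNAL,cv2.CHAIN_APPROX_NONE)[0]:
        if cv2.contourArea(k)<amin*s*s: continue
        M=cv2.moments(k); rc=cv2.boxPoints(cv2.minAreaRect(k)); f=lambda p:(np.array(p)+.5)/s-.5+[x0,y0]
        out.append((f([M['m10']/M['m00'],M['m01']/M['m00']]),cv2.contourArea(k)/s/s,f(rc)))
    return sorted(out,key=lambda o:o[0][0])
E
python3 - <<'E'
from m import *
np.set_printoptions(precision=4,suppress=True)
t=img("top"); s=img("side")
Z=.142
print("cams",ray(t,0,0)[0],ray(s,0,0)[0])
for n,i,b in(("top",t,(252,155,362,196)),("side",s,(255,188,330,262))):
    print(n)
    for c,a,rc in rects(i,b,(0,0,75),(180,60,190),amin=60): print(" pocket",c,a,cast(i,*c,Z+.013))
for n,i,b in(("top",t,(340,185,370,215)),("side",s,(310,185,335,210))):
    for c,a,rc in rects(i,b,(45,80,60),(85,255,255)): print(n,"btn",c,a,cast(i,*c,Z+.032))
for n,i,b in(("top",t,(385,175,460,210)),("side",s,(318,150,345,190))):
    for c,a,rc in rects(i,b,(12,90,80),(30,255,255)):
        print(n,"res",c,a,cast(i,*c,Z+.018),[np.round(cast(i,*p,Z+.018)[:2],3) for p in rc])
# cover
for n,i,b in(("top",t,(160,145,220,270)),("side",s,(205,270,350,345))):
    for c,a,rc in rects(i,b,(0,120,120),(9,255,255),amin=6)+rects(i,b,(172,120,120),(180,255,255),amin=6): print(n,"red",c,a,cast(i,*c,Z+.032))
    for c,a,rc in rects(i,b,(0,0,0),(180,255,55),amin=12): print(n,"dark",c,a,cast(i,*c,Z+.062 if a>40 else Z+.032))
E
```

```text
cams [0.3889 0.0658 1.4847] [0.2553 0.9613 0.9126]
top
 pocket [273.5178 180.9255] 287.09375 [0.5863 0.1535 0.155 ]
 pocket [284.8436 158.9105] 611.25 [0.6478 0.1216 0.155 ]
 pocket [295.0176 178.1486] 287.96875 [0.5933 0.0939 0.155 ]
 pocket [316.4999 175.37  ] 287.40625 [0.6004 0.0342 0.155 ]
 pocket [335.3783 182.1665] 246.1875 [ 0.5807 -0.0179  0.155 ]
 pocket [337.8782 172.5993] 288.25 [ 0.6075 -0.0254  0.155 ]
side
 pocket [281.8842 238.5204] 151.6875 [0.5827 0.1497 0.155 ]
 pocket [286.3696 225.5376] 143.375 [0.5905 0.0907 0.155 ]
 pocket [290.7923 213.3832] 125.375 [0.5978 0.0308 0.155 ]
 pocket [294.962  202.1653] 110.4375 [ 0.6048 -0.0291  0.155 ]
 pocket [296.2829 233.333 ] 2474.46875 [0.551  0.1155 0.155 ]
 pocket [316.4913 191.5039] 159.5 [ 0.5564 -0.1087  0.155 ]
top btn [355.4981 198.5633] 96.4375 [ 0.5321 -0.0708  0.174 ]
side btn [321.4683 194.622 ] 44.1875 [ 0.5286 -0.0698  0.174 ]
top res [407.0916 191.2515] 277.3125 [ 0.5521 -0.216   0.16  ] [array([ 0.564, -0.182]), array([ 0.578, -0.243]), array([ 0.54 , -0.251]), array([ 0.526, -0.19 ])]
top res [434.8944 188.8825] 272.90625 [ 0.5577 -0.2937  0.16  ] [array([ 0.575, -0.262]), array([ 0.58 , -0.324]), array([ 0.541, -0.326]), array([ 0.536, -0.264])]
side res [329.281  169.7458] 204.65625 [ 0.5501 -0.2486  0.16  ] [array([ 0.562, -0.165]), array([ 0.585, -0.343]), array([ 0.537, -0.333]), array([ 0.518, -0.158])]
top red [198.307 157.283] 41.28125 [0.6513 0.357  0.174 ]
top dark [188.0032 206.4686] 78.4375 [0.5136 0.376  0.204 ]
side red [227.2152 279.3728] 38.8125 [0.6489 0.3546 0.174 ]
side dark [272.6236 322.1935] 931.625 [0.4858 0.4616 0.204 ]
side dark [276.161  290.2012] 123.46875 [0.5108 0.3759 0.204 ]
side dark [337.4546 283.1501] 59.25 [0.3814 0.3121 0.204 ]
```

```bash
python3 - <<'E'
from m import *
np.set_printoptions(precision=4,suppress=True)
t=img("top"); s=img("side"); Z=.142
ax=np.array([.5239,.0537,Z+.082]); print(proj(t,ax),proj(s,ax))
for n,i,b in(("top",t,(294,190,322,212)),("side",s,(300,190,325,235))):
    for c,a,rc in rects(i,b,(0,0,0),(180,255,70),amin=5): print(n,"knob",c,a,cast(i,*c,Z+.08)[:2],[cast(i,*p,Z+.08)[:2] for p in rc])
    for c,a,rc in rects(i,b,(0,0,110),(180,60,255),amin=20): print(n,"light",c,a)
for n,i,b in(("top",t,(172,150,212,168)),("top",t,(180,250,206,265))):
    for c,a,rc in rects(i,b,(0,0,0),(180,255,90),amin=3): print(n,"hole",c,a,cast(i,*c,Z+.030))
a=cv2.resize(t["frame"][186:216,285:330],None,fx=13,fy=13,interpolation=cv2.INTER_CUBIC)
b=cv2.resize(s["frame"][185:235,290:335],None,fx=8,fy=8,interpolation=cv2.INTER_CUBIC)
c=np.zeros((400,800,3),np.uint8); c[:390,:420]=a[:390,:420]; c[:400,430:790]=b; cv2.imwrite("pics/k.png",c)
E
```

```text
[310.0729 200.1936] [311.8123 203.8194]
top knob [307.7584 190.3777] 21.53125 [0.5501 0.0594] [array([0.5524, 0.0814]), array([0.5518, 0.0367]), array([0.5459, 0.0368]), array([0.5465, 0.0815])]
top knob [310.6606 200.2301] 59.46875 [0.524  0.0521] [array([0.5134, 0.0684]), array([0.5354, 0.0662]), array([0.5324, 0.0359]), array([0.5104, 0.0382])]
top light [307.9097 201.8362] 526.875
side knob [305.6066 199.0399] 157.5625 [0.5491 0.0338] [array([ 0.5799, -0.0026]), array([ 0.538 , -0.0164]), array([0.5071, 0.0861]), array([0.5461, 0.0987])]
side knob [308.6073 222.2253] 139.28125 [0.508  0.1356] [array([0.5428, 0.1086]), array([0.4914, 0.092 ]), array([0.4709, 0.1623]), array([0.5197, 0.1781])]
side knob [312.1718 210.7643] 39.0 [0.5139 0.0828] [array([0.5284, 0.0838]), array([0.5185, 0.0579]), array([0.4996, 0.0795]), array([0.5097, 0.1048])]
side knob [319.6464 199.593 ] 50.65625 [0.5089 0.0236] [array([0.5227, 0.0372]), array([0.5268, 0.0018]), array([0.494 , 0.0081]), array([0.4907, 0.043 ])]
side light [313.3146 196.4321] 20.21875
side light [315.5376 217.2116] 279.25
top hole [189.0254 157.819 ] 4.0 [0.6505 0.3827 0.172 ]
top hole [209.2167 160.0487] 59.15625 [0.6436 0.3277 0.172 ]
top hole [192.2171 257.8509] 10.375 [0.3785 0.3707 0.172 ]
```

View pics/k.png

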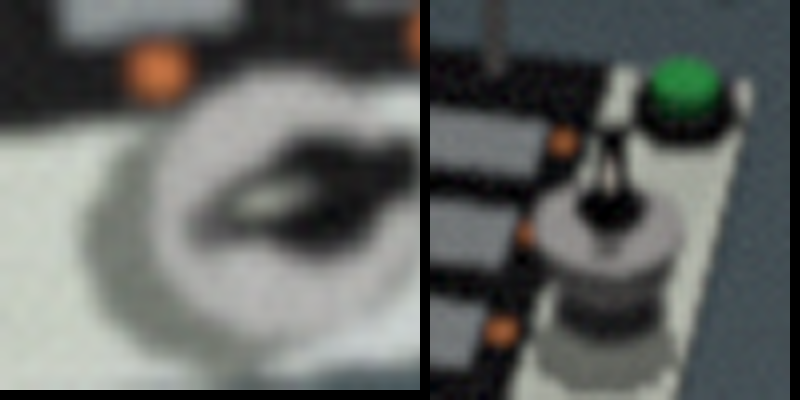

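```bash
L="0 0 .15 0 0 0 -1"; python3 -m creep "0 0 .05 0 0 0 -1; 0 0 .1 0 0 0 -1; 0.03 .03 .14 0 0 0 -1; 0.05 .07 .15 0 0 0 -1; 0.07 .115 .15 0 0 0 -1; 0.09 .16 .15 0 0 0 -1; .11 .205 .15 0 0 0 -1; .13 .25 .15 0 0 0 -1; .15 .3 .15 0 0 0 -1; .15 .3 .15 0 0 0 -1"
```

```text
time: 1.4
ee_pos: [0.4004, -0.3221, 0.382]
tool_rot: [0.982, 0.19, 0.001, -0.0]
ft_force: [-1.0, -1.5, 0.2]
finger_gap: 0.0852
gripper_force: 0.0
```

Knob bar's lobe end points to world ≈108° (k.png left, (195,240)→(415,165)), so cam ≈1.4; tool y needs ≈ 17°.

```bash
python3 -m creep "0.02 .05 0 0 0 8 -1; .04 .1 0 0 0 16 -.5; .06 .15 0 0 0 24 -.3; .07 .2 0 0 0 32 -.3; .08 .25 0 0 0 40 -.3; .1 .3 0 0 0 48 -.3; .11 .35 0 0 0 56 -.3; .124 .375 -.03 0 0 64 -.3; .124 .375 -.08 0 0 72 -.3; .124 .375 -.1 0 0 80 -.3"; python3 -m creep "0 0 0 0 0 4 -.3; 0 0 0 0 0 4 -.3; 0 0 0 0 0 4 -.3"; python3 - <<'E'
from m import *
o=st(); t=img("top"); s=img("side")
print(proj(t,o["ee_pos"]),proj(s,o["ee_pos"]))
a=cv2.resize(t["frame"][170:230,275:345],None,fx=5.7,fy=5.7,interpolation=cv2.INTER_CUBIC)
b=cv2.resize(s["frame"][160:230,280:350],None,fx=5.7,fy=5.7,interpolation=cv2.INTER_CUBIC)
c=np.zeros((400,800,3),np.uint8); c[:a.shape[0],:a.shape[1]]=a; c[:b.shape[0],401:401+b.shape[1]]=b; cv2.imwrite("pics/k2.png",c)
E
```

```text
time: 2.4
ee_pos: [0.5205, 0.0486, 0.2779]
tool_rot: [0.629, 0.777, -0.001, -0.001]
ft_force: [0.2, -0.7, -0.1]
finger_gap: 0.0556
gripper_force: 0.0
time: 2.7
ee_pos: [0.522, 0.0471, 0.2818]
tool_rot: [0.606, 0.795, 0.0, 0.0]
ft_force: [-0.6, 0.1, 0.5]
finger_gap: 0.0556
gripper_force: 0.0
t 2.7 tcp [0.522  0.0471 0.2818] z [ 0.001  0.    -1.   ] yaw of y axis 15.37 F [-0.6  0.1  0.5] gap 0.0556 0.0
[312.9277189  198.46176758] [313.41851399 186.08841715]
```

View pics/k2.png

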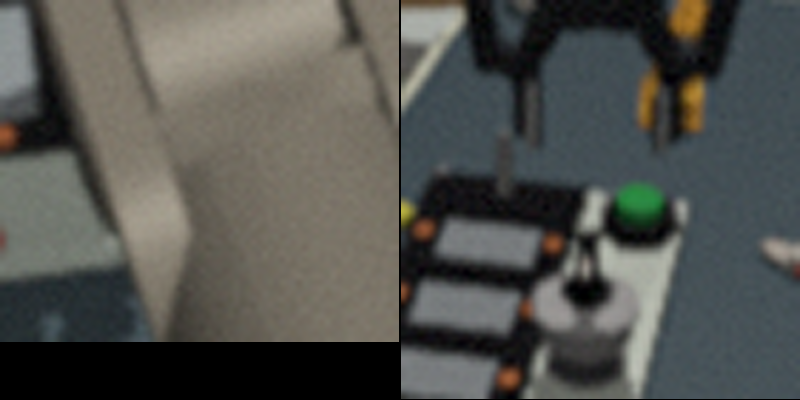

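Side crop: finger tips mid at (314,186), matching the predicted TCP; the knob bar stands below. Descend, grip, and turn.

```bash
python3 -m creep "0.002 .006 -.03 0 0 0 -.3; .002 .006 -.06 0 0 0 -.3; .002 .006 -.075 0 0 0 -.3; .002 .006 -.075 0 0 0 -.3; .002 .006 -.075 0 0 0 .3; .002 .006 -.075 0 0 0 1; .002 .006 -.075 0 0 0 1; .002 .006 -.075 0 0 0 1; .002 .006 -.075 0 0 0 1"; python3 -m creep "0 0 0 0 0 0 1; 0 0 0 0 0 0 1; 0 0 0 0 0 8 1; 0 0 0 0 0 16 1; 0 0 0 0 0 24 1; 0 0 0 0 0 32 1"; python3 -c "
from h import *;print(st()['torque'])"
```

```text
time: 3.7
ee_pos: [0.5243, 0.0531, 0.2076]
tool_rot: [0.605, 0.796, 0.0, 0.001]
ft_force: [-1.9, -0.5, 9.0]
finger_gap: 0.0104
gripper_force: 58.7
time: 4.3
ee_pos: [0.525, 0.0536, 0.2077]
tool_rot: [0.36, 0.933, 0.001, 0.001]
ft_force: [3.8, 2.6, 2.2]
finger_gap: 0.0108
gripper_force: 58.4
t 4.3 tcp [0.525  0.0536 0.2077] z [ 0.003  0.001 -1.   ] yaw of y axis 47.84 F [3.8 2.6 2.2] gap 0.0108 58.4
[ 0.55530577 -0.87165229 -0.11609502]
```

```bash
python3 -m creep "0 0 0 0 0 8 1; 0 0 0 0 0 16 1; 0 0 0 0 0 24 1; 0 0 0 0 0 32 1;0 0 0 0 0 37 1;0 0 0 0 0 37 1;0 0 0 0 0 37 0;0 0 0 0 0 37 -.3;0 0 0 0 0 37 -.3; 0 0 .03 0 0 37 -.3"; python3 -c "
from h import *;print(st()['torque'])"; python3 -m creep "0 -.02 .05 0 0 -8 -.3; 0 -.06 .1 0 0 -16 -.3; 0 -.1 .11 0 0 -24 -.3; .005 -.14 .11 0 0 -32 -.3; .01 -.18 .11 0 0 -40 -.3; .015 -.22 .11 0 0 -48 -.3; .02 -.25 .1 0 0 -56 -.3;.024 -.265 .07 0 0 -64 -.3;.024 -.268 .05 0 0 -72 -.3; .024 -.268 .02 0 0 -72 -.3"; python3 - <<'E'
from m import *
st(); t=img("top"); s=img("side")
for n,i,b in(("top",t,(385,175,460,210)),("side",s,(318,150,345,190))):
    for c,a,rc in rects(i,b,(12,90,80),(30,255,255)):
        print(n,"res",c,a,cast(i,*c,.16),[np.round(cast(i,*p,.16)[:2],3) for p in rc])
a=cv2.resize(t["frame"][160:230,275:345],None,fx=5.7,fy=5.7,interpolation=cv2.INTER_CUBIC)
b=cv2.resize(s["frame"][140:230,275:345],None,fx=5.7,fy=5.7,interpolation=cv2.INTER_CUBIC)
c=np.zeros((520,800,3),np.uint8); c[:a.shape[0],:a.shape[1]]=a; c[:b.shape[0],401:401+b.shape[1]]=b; cv2.imwrite("pics/k3.png",c)
E
```

```text
time: 5.3
ee_pos: [0.5219, 0.0524, 0.234]
tool_rot: [0.048, 0.999, -0.0, -0.003]
ft_force: [1.4, -0.8, 1.2]
finger_gap: 0.0557
gripper_force: 0.0
t 5.3 tcp [0.5219 0.0524 0.234 ] z [-0.005 -0.    -1.   ] yaw of y axis 84.51 F [ 1.4 -0.8  1.2] gap 0.0557 0.0
[ 0.00918408 -0.05597437  0.02366946]
time: 6.3
ee_pos: [0.5479, -0.216, 0.2561]
tool_rot: [0.629, 0.778, 0.0, 0.001]
ft_force: [0.1, 0.8, -0.4]
finger_gap: 0.0556
gripper_force: 0.0
t 6.3 tcp [ 0.5479 -0.216   0.2561] z [ 0.001 -0.001 -1.   ] yaw of y axis 12.12 F [ 0.1  0.8 -0.4] gap 0.0556 0.0
top res [406.20318369 191.65715686] 252.34375 [ 0.55100567 -0.21344767  0.16      ] [array([ 0.564, -0.182]), array([ 0.577, -0.238]), array([ 0.539, -0.247]), array([ 0.526, -0.19 ])]
side res [329.34096575 169.67880327] 221.4375 [ 0.55000325 -0.24913911  0.16      ] [array([ 0.562, -0.165]), array([ 0.585, -0.343]), array([ 0.537, -0.333]), array([ 0.518, -0.157])]
```

View pics/k3.png

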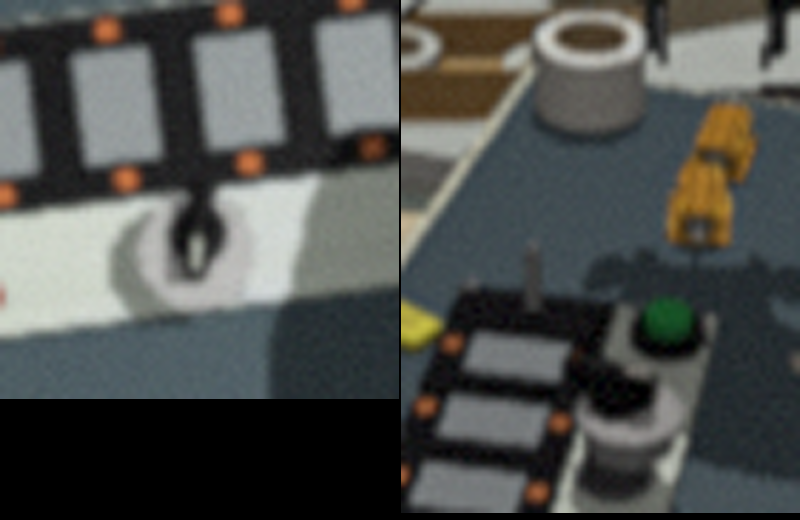

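The cam is now about 0.2 (lobe toward the robot). Grip resistor A.

```bash
python3 -m creep "0.003 -.001 -.05 0 0 1 -.3; .003 -.001 -.09 0 0 1 -.3; .003 -.001 -.107 0 0 1 -.3; .003 -.001 -.107 0 0 1 -.3; .003 -.001 -.107 0 0 1 0;.003 -.001 -.107 0 0 1 1;.003 -.001 -.107 0 0 1 1;.003 -.001 -.107 0 0 1 1;.003 -.001 -.107 0 0 1 1;.003 -.001 -.107 0 0 1 1"; python3 -m creep "0 0 0 0 0 0 1; 0 0 .03 0 0 0 1; 0 0 .06 0 0 0 1;0 0 .09 0 0 0 1;0 0 .11 0 0 0 1;0 0 .11 0 0 0 1"; python3 - <<'E'
from m import *
o=st(); t=img("top"); s=img("side"); print(proj(s,o["ee_pos"]-[0,0,.007]))
crop(s,270,110,370,200,6,"pics/g1.png")
for c,a,rc in rects(s,(280,120,345,190),(12,90,80),(30,255,255)): print("side res",c,a)
E
```

```text
time: 7.4
ee_pos: [0.5519, -0.2162, 0.1517]
tool_rot: [0.619, 0.785, 0.0, 0.002]
ft_force: [-1.0, -0.9, 7.8]
finger_gap: 0.0264
gripper_force: 59.4
time: 8.0
ee_pos: [0.5523, -0.2162, 0.2639]
tool_rot: [0.619, 0.785, 0.001, 0.003]
ft_force: [0.4, 0.7, -0.6]
finger_gap: 0.0263
gripper_force: 59.7
t 8.0 tcp [ 0.5523 -0.2162  0.2639] z [ 0.006 -0.003 -1.   ] yaw of y axis 13.53 F [ 0.4  0.7 -0.6] gap 0.0263 59.7
[327.26570119 149.78058893]
side res [286.48543298 153.02013281] 67.84375
side res [328.3723479  145.55473543] 81.5
side res [331.68999124 163.83379873] 95.125
```

View pics/g1.png

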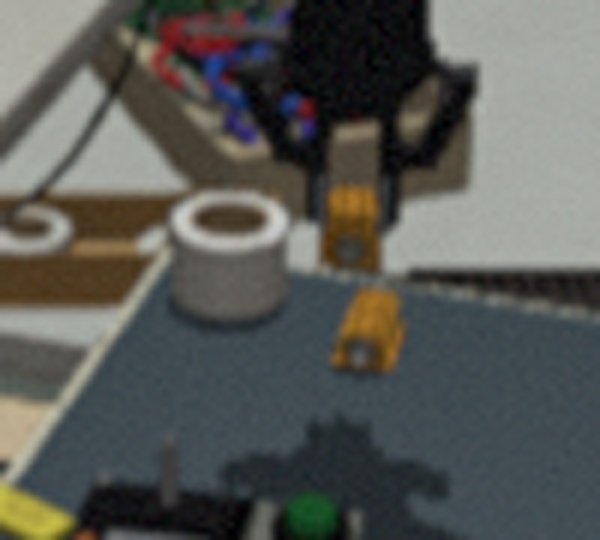

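Resistor A is held level between the pads at (328,146). Carry to pocket 2.

```bash
python3 -m creep "0.005 .03 0 0 0 8 1; .01 .06 0 0 0 16 1; .015 .09 0 0 0 24 1; .02 .12 0 0 0 32 1; .025 .15 0 0 0 40 1; .03 .18 0 0 0 48 1; .035 .21 0 0 0 56 1; .045 .235 0 0 0 64 1; .047 .249 0 0 0 72 1; .047 .249 0 0 0 80 1"; python3 -m creep "0 0 -.02 0 0 3.4 1; 0 0 -.05 0 0 3.4 1; 0 0 -.06 0 0 3.4 1; 0 0 -.06 0 0 3.4 1"; python3 - <<'E'
from m import *
o=st(); t=img("top"); s=img("side"); print(proj(s,o["ee_pos"]-[0,0,.007]),proj(s,o["ee_pos"]+[0,0,.004]))
crop(s,250,165,350,255,6,"pics/g2.png")
for c,a,rc in rects(s,(255,165,345,250),(12,90,80),(30,255,255)): print("side res",c,a,rc)
for c,a,rc in rects(t,(385,175,460,210),(12,90,80),(30,255,255)): print("top res",c,a,cast(t,*c,.16),[np.round(cast(t,*p,.16)[:2],3) for p in rc])
E
```

```text
time: 9.1
ee_pos: [0.5974, 0.036, 0.2586]
tool_rot: [-0.035, 0.999, 0.001, -0.0]
ft_force: [0.2, 0.0, -0.9]
finger_gap: 0.0263
gripper_force: 59.7
time: 9.5
ee_pos: [0.5967, 0.0329, 0.1977]
tool_rot: [-0.06, 0.998, 0.0, -0.002]
ft_force: [-0.8, -0.9, -0.4]
finger_gap: 0.0266
gripper_force: 59.7
t 9.5 tcp [0.5967 0.0329 0.1977] z [-0.003  0.    -1.   ] yaw of y axis 96.93 F [-0.8 -0.9 -0.4] gap 0.0266 59.7
[290.68532261 204.4982736 ] [290.61943517 201.54676254]
side res [280.63809569 198.93122388] 246.78125 [[255.69208908 206.32893753]
 [256.57167053 188.51743126]
 [300.74173737 190.69866562]
 [299.86215591 208.51016998]]
side res [331.57789289 167.1403766 ] 39.96875 [[324.875 164.625]
 [336.875 164.625]
 [336.875 171.375]
 [324.875 171.375]]
top res [434.85860578 188.92093431] 273.375 [ 0.55763068 -0.29360822  0.16      ] [array([ 0.574, -0.261]), array([ 0.58 , -0.323]), array([ 0.541, -0.325]), array([ 0.535, -0.264])]
```

View pics/g2.png

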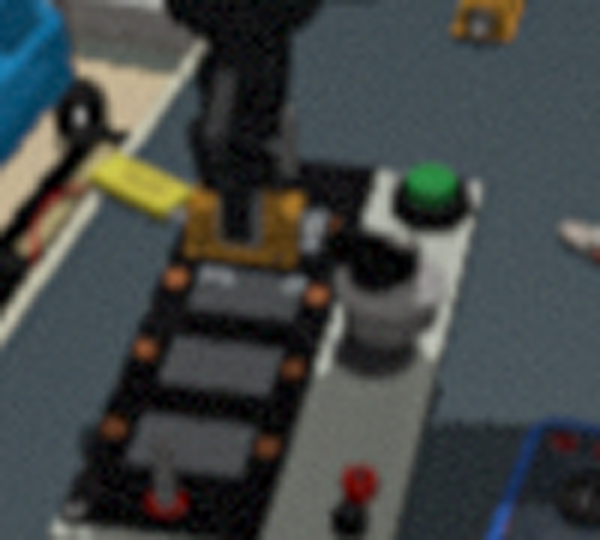

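Side crop: resistor A over pocket 2, near foot edge from about (185,248) to (303,265), i.e. mid pixel (290.7,207.8).

```bash
python3 - <<'E'
from m import *
s=img("side"); y=np.array([-.12,.993,0])
for u,v in((185,248),(303,265),(244,257)):
    print(cast(s,250+u/6,165+v/6,.188)-.019*y)
x=np.array([.993,.12,0]);c=np.array([.5967,.0329,.188])
for a in(-.028,.028):
  p=proj(s,c+a*x+.019*y); print((p-[250,165])*6, (proj(s,c+a*x+.019*y+[0,0,.004])-[250,165])*6)
crop(s,275,185,312,222,16,"pics/g3.png")
E
```

```text
[0.62530448 0.02866015 0.188     ]
[0.56444806 0.0238746  0.188     ]
[0.5946152  0.02665376 0.188     ]
[290.92056132 269.83419794] [290.86749806 263.39039795]
[181.1521188  256.86818975] [180.88434033 250.43641487]
```

View pics/g3.png

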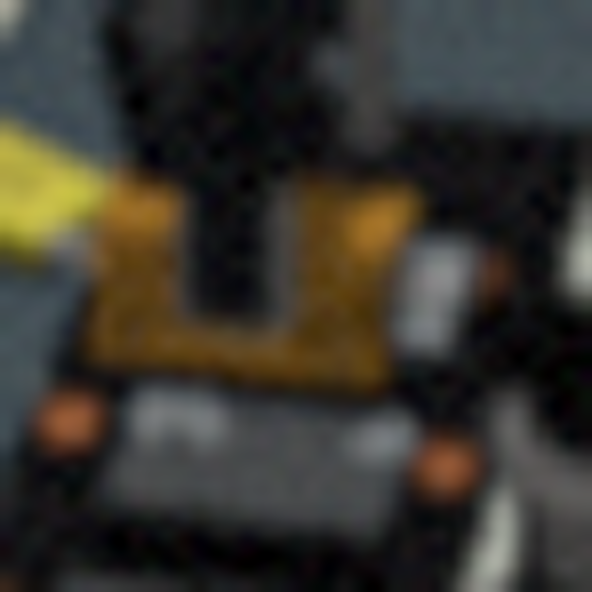

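Resistor centred on the pads; shift +2.3, -1.4 mm and lower.

```bash
python3 -m creep "0.002 -.0014 -.01 0 0 0 1; .0023 -.0014 -.02 0 0 0 1; .0023 -.0014 -.028 0 0 0 1; .0023 -.0014 -.032 0 0 0 1; .0023 -.0014 -.034 0 0 0 1; .0023 -.0014 -.035 0 0 0 1;.0023 -.0014 -.035 0 0 0 1"; python3 - <<'E'
from m import *
o=st(); s=img("side"); crop(s,265,175,312,222,12,"pics/g4.png")
E
```

```text
time: 10.35
ee_pos: [0.5996, 0.0322, 0.1646]
tool_rot: [-0.061, 0.998, 0.0, -0.0]
ft_force: [-7.8, 1.5, 11.8]
finger_gap: 0.0268
gripper_force: 58.6
t 10.35 tcp [0.5996 0.0322 0.1646] z [-0.001 -0.    -1.   ] yaw of y axis 96.95 F [-7.8  1.5 11.8] gap 0.0268 58.6
```

View pics/g4.png

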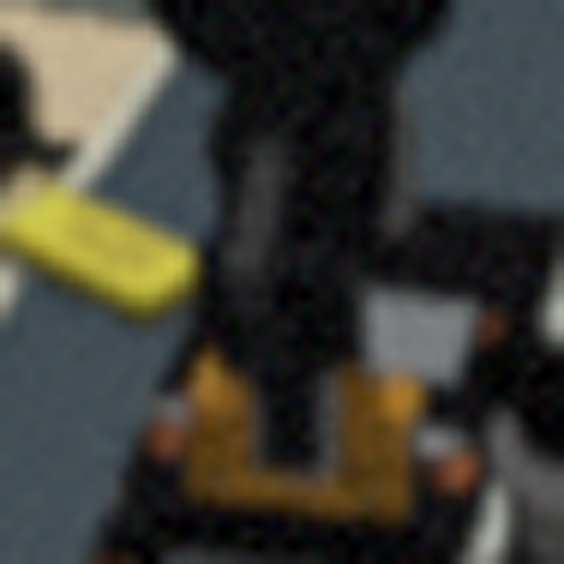

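Seated at z .1646 (mat grip height + 13 mm). Release and go to resistor B.

```bash
python3 -m creep "0 0 0 0 0 0 0.2; 0 0 0 0 0 0 -.2;0 0 0 0 0 0 -.2; 0 0 0 0 0 0 -.2; 0 0 .03 0 0 0 -.2; 0 0 .07 0 0 0 -.2; 0 0 .1 0 0 0 -.2; 0 -.04 .1 0 0 -8 -.3; 0 -.08 .1 0 0 -16 -.3; -.01 -.12 .1 0 0 -24 -.3"; python3 -m creep "-.005 -.04 0 0 0 -8.5 -.3; -.01 -.08 0 0 0 -17 -.3; -.015 -.12 0 0 0 -25 -.3; -.02 -.15 0 0 0 -33 -.3; -.03 -.18 0 0 0 -41 -.3; -.031 -.205 -.02 0 0 -49 -.3; -.031 -.205 -.04 0 0 -57 -.3; -.031 -.205 -.05 0 0 -65 -.3; -.031 -.205 -.05 0 0 -67.6 -.3"; python3 - <<'E'
from m import *
o=st(); t=img("top"); s=img("side")
for c,a,rc in rects(s,(310,145,345,190),(12,90,80),(30,255,255)): print("side res",c,a,cast(s,*c,.16))
for c,a,rc in rects(s,(255,175,312,230),(12,90,80),(30,255,255)): print("side resA",c,a,cast(s,*c,.17))
for c,a,rc in rects(t,(252,155,460,210),(12,90,80),(30,255,255)): print("top res",c,a,cast(t,*c,.16),[np.round(cast(t,*p,.16)[:2],3) for p in rc])
E
```

```text
time: 11.4
ee_pos: [0.5904, -0.0897, 0.2644]
tool_rot: [0.151, 0.989, 0.0, 0.0]
ft_force: [1.0, 0.2, -1.1]
finger_gap: 0.0553
gripper_force: 0.0
time: 12.3
ee_pos: [0.5581, -0.2932, 0.2124]
tool_rot: [0.676, 0.737, -0.0, -0.001]
ft_force: [-0.2, 0.9, 0.5]
finger_gap: 0.0553
gripper_force: 0.0
t 12.3 tcp [ 0.5581 -0.2932  0.2124] z [-0.002  0.001 -1.   ] yaw of y axis 4.99 F [-0.2  0.9  0.5] gap 0.0553 0.0
side res [331.70608108 163.77501112] 93.65625 [ 0.55255714 -0.2921592   0.16      ]
side resA [271.00012432 195.60330681] 125.6875 [ 0.68240923 -0.01973622  0.17      ]
side resA [289.35944 210.2322 ] 195.3125 [0.60040943 0.03558718 0.17      ]
top res [317.1254688  173.87404504] 299.96875 [0.6037752  0.03252966 0.16      ] [array([0.636, 0.057]), array([0.641, 0.016]), array([0.575, 0.009]), array([0.57, 0.05])]
top res [433.41441714 189.13396454] 232.6875 [ 0.55708604 -0.28955167  0.16      ] [array([ 0.575, -0.261]), array([ 0.578, -0.316]), array([ 0.538, -0.318]), array([ 0.535, -0.263])]
```

```bash
python3 -m creep "0 -.0005 -.03 0 0 0 -.3; 0 -.0005 -.055 0 0 0 -.3; 0 -.0005 -.062 0 0 0 -.3; 0 -.0005 -.062 0 0 0 0;0 -.0005 -.062 0 0 0 1;0 -.0005 -.062 0 0 0 1;0 -.0005 -.062 0 0 0 1;0 -.0005 -.062 0 0 0 1;0 -.0005 -.062 0 0 0 1;0 -.0005 -.062 0 0 0 1"; python3 -m creep "0 0 0 0 0 0 1; 0 0 .03 0 0 0 1; 0 0 .06 0 0 0 1;0 0 .09 0 0 0 1;0 0 .11 0 0 0 1;0.005 .03 .11 0 0 8 1; .01 .06 .11 0 0 16 1; .015 .09 .11 0 0 24 1;.02 .12 .11 0 0 32 1;.025 .15 .11 0 0 40 1"; python3 -m creep "0 .03 0 0 0 8 1; 0 .06 0 0 0 16 1;0.005 .1 0 0 0 24 1;0.005 .14 0 0 0 32 1;0.01 .18 0 0 0 40 1;0.01 .22 0 0 0 48 1; 0.01 .23 0 0 0 52 1;  0.01 .236 -.02 0 0 52 1;  0.01 .236 -.055 0 0 52 1;  0.01 .236 -.055 0 0 52 1"; python3 - <<'E'
from m import *
o=st(); s=img("side"); crop(s,260,185,307,232,12,"pics/g5.png")
print(o["torque"])
for c,a,rc in rects(s,(310,145,345,190),(12,90,80),(30,255,255)): print("side res",c,a,cast(s,*c,.16))
x=np.array([.993,.12,0]);y=np.array([-.12,.993,0]);c=o["ee_pos"]-[0,0,.0097]
for a in(-.028,.028):
  print((proj(s,c+a*x+.019*y)-[260,185])*12)
E
```

```text
time: 13.4
ee_pos: [0.5598, -0.294, 0.1539]
tool_rot: [0.673, 0.739, 0.0, 0.001]
ft_force: [-0.4, 0.4, 8.1]
finger_gap: 0.0261
gripper_force: 60.0
time: 14.4
ee_pos: [0.5842, -0.1426, 0.2631]
tool_rot: [0.377, 0.926, -0.0, 0.001]
ft_force: [1.4, 0.2, -1.1]
finger_gap: 0.0263
gripper_force: 59.4
time: 15.4
ee_pos: [0.5922, 0.0916, 0.2043]
tool_rot: [-0.064, 0.998, -0.0, -0.002]
ft_force: [-0.3, -0.5, -0.3]
finger_gap: 0.0259
gripper_force: 59.4
t 15.4 tcp [0.5922 0.0916 0.2043] z [-0.005 -0.001 -1.   ] yaw of y axis 97.36 F [-0.3 -0.5 -0.3] gap 0.0259 59.4
[-0.05636299  0.02624569  0.05517267]
[401.40299809 421.73470644]
[172.71537218 393.94040214]
```

View pics/g5.png

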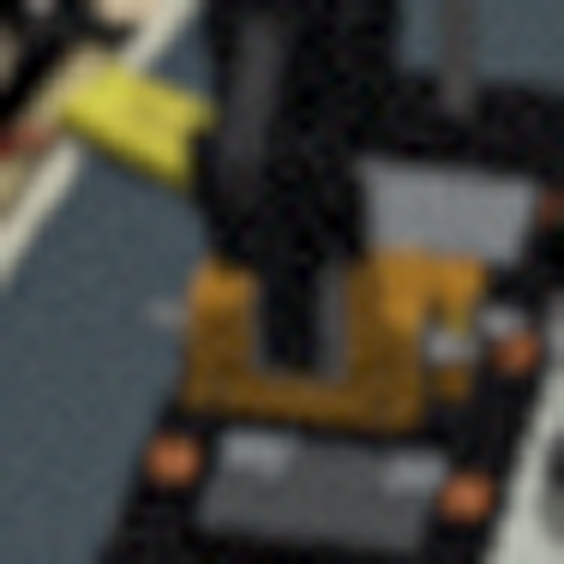

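```bash
python3 - <<'E'
from m import *
y=np.array([-.12,.993,0]); s=img("side"); o=st()
f=lambda x,y0,u,v,z: cast(s,x+u/12,y0+v/12,z)-.019*y
print("A seated",f(265,175,297,507,.155),"vs pocket2 side .5978 .0308; TCP .5990 .0322")
print("B now",f(260,185,301.5,415,o["ee_pos"][2]-.0097),"want pocket1 side .5905 .0907")
E
```

```text
t 15.5 tcp [0.5941 0.0921 0.2081] z [-0. -0. -1.] yaw of y axis 97.33 F [-0.5 -0.6  0.1] gap 0.0263 59.4
A seated [0.59661559 0.03114394 0.155     ] vs pocket2 side .5978 .0308; TCP .5990 .0322
B now [0.58610664 0.09754643 0.19836852] want pocket1 side .5905 .0907
```

```bash
python3 -m creep "0 0 0 0 0 0 1; 0 0 0 0 0 0 1;0 0 0 0 0 0 1"; python3 - <<'E'
from m import *
o=st(); s=img("side"); crop(s,260,185,307,232,12,"pics/g6.png"); st()
x=np.array([.993,.12,0]);y=np.array([-.12,.993,0]);c=o["ee_pos"]-[0,0,.0097]
for a in(-.028,.028): print((proj(s,c+a*x+.019*y)-[260,185])*12)
for a in(-.028,.028): print((proj(s,c+a*x+.014*y+[0,0,.024])-[260,185])*12)
for cc,a,rc in rects(s,(255,190,307,225),(12,90,60),(30,255,255)): print((cc-[260,185])*12,a,(rc-[260,185])*12)
E
```

```text
time: 15.8
ee_pos: [0.5945, 0.0922, 0.2084]
tool_rot: [-0.064, 0.998, -0.0, 0.001]
ft_force: [-0.2, 0.5, -1.6]
finger_gap: 0.0269
gripper_force: 59.4
t 15.8 tcp [0.5945 0.0922 0.2084] z [ 0.001 -0.    -1.   ] yaw of y axis 97.31 F [-0.2  0.5 -1.6] gap 0.0269 59.4
t 15.85 tcp [0.5943 0.0922 0.2082] z [ 0.001 -0.    -1.   ] yaw of y axis 97.31 F [ 0.2 -0.9 -1.4] gap 0.0263 59.4
[391.12727822 407.99992898]
[162.02643341 380.23107005]
[394.11350904 315.03001625]
[162.95294132 287.58215476]
[ 98.78181189 120.35926694] 90.375 [[-92.0342617  122.07535172]
 [154.86985016  29.48630619]
 [206.40408325 166.91096878]
 [-40.50002289 259.50002289]]
[326.55490705 325.60246433] 216.84375 [[164.21685791 392.74777222]
 [175.20801544 227.88054657]
 [485.6282959  248.57524109]
 [474.63711548 413.44246674]]
```

View pics/g6.png

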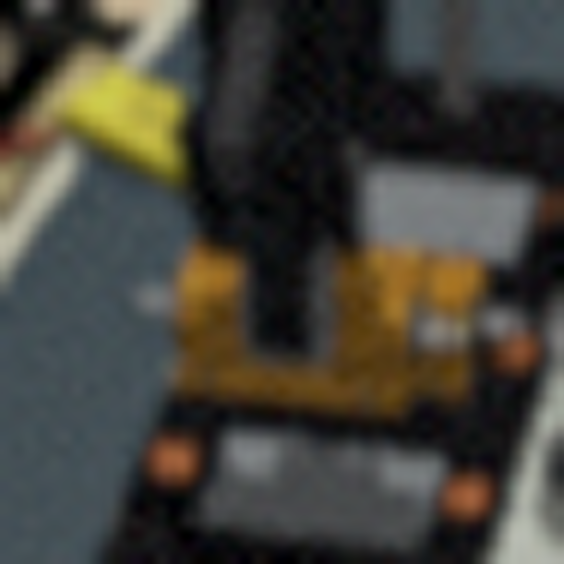

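```bash
python3 -m creep "-.002 -.0006 -.01 0 0 -.4 1; -.002 -.0006 -.025 0 0 -.4 1; -.002 -.0006 -.035 0 0 -.4 1; -.002 -.0006 -.04 0 0 -.4 1; -.002 -.0006 -.043 0 0 -.4 1; -.002 -.0006 -.044 0 0 -.4 1; -.002 -.0006 -.0445 0 0 -.4 1; -.002 -.0006 -.0445 0 0 -.4 1"
```

```text
time: 16.65
ee_pos: [0.5914, 0.0917, 0.1666]
tool_rot: [-0.06, 0.998, -0.002, -0.0]
ft_force: [-35.7, -11.2, 75.6]
finger_gap: 0.026
gripper_force: 69.8
```

```bash
python3 -m creep "0 0 .003 0 0 0 1;0 0 .006 0 0 0 1; 0 0 .006 0 0 0 1;0 0 .006 0 0 0 1"; python3 - <<'E'
from m import *
o=st(); s=img("side"); crop(s,260,185,307,232,12,"pics/g7.png"); st()
x=np.array([.993,.12,0]);y=np.array([-.12,.993,0]);c=o["ee_pos"]-[0,0,.0087]
for a in(-.028,.028): print((proj(s,c+a*x+.019*y)-[260,185])*12)
E
```

```text
time: 17.05
ee_pos: [0.5919, 0.0916, 0.1682]
tool_rot: [-0.06, 0.998, 0.0, -0.0]
ft_force: [-0.8, 1.2, -0.6]
finger_gap: 0.0262
gripper_force: 60.6
t 17.05 tcp [0.5919 0.0916 0.1682] z [-0.001  0.    -1.   ] yaw of y axis 96.93 F [-0.8  1.2 -0.6] gap 0.0262 60.6
t 17.1 tcp [0.5919 0.0917 0.1682] z [-0.001  0.    -1.   ] yaw of y axis 96.93 F [ 0.5  0.8 -0.8] gap 0.026 60.6
[404.27073147 535.51766015]
[179.56229934 507.53295613]
```

View pics/g7.png

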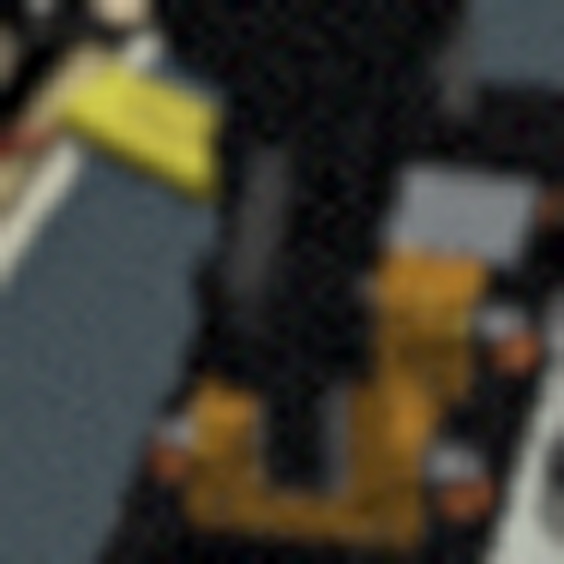

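```bash
python3 -m creep "0 0 .002 0 0 0 1; -.0012 -.0012 .002 0 0 0 1; -.0012 -.0012 0 0 0 0 1; -.0012 -.0012 -.002 0 0 0 1; -.0012 -.0012 -.003 0 0 0 1; -.0012 -.0012 -.003 0 0 0 1"; python3 -c "
from h import *;st()"
```

```text
time: 17.7
ee_pos: [0.5909, 0.0914, 0.1668]
tool_rot: [-0.061, 0.998, 0.0, 0.0]
ft_force: [-5.3, 3.3, 14.1]
finger_gap: 0.0263
gripper_force: 62.4
t 17.7 tcp [0.5909 0.0914 0.1668] z [ 0.001  0.001 -1.   ] yaw of y axis 96.97 F [-5.3  3.3 14.1] gap 0.0263 62.4
```

Height .1668 = grip height on the mat (.1539) + 13 mm, so it looks seated. Release and check.

```bash
python3 -m creep "0 0 .001 0 0 0 .6; 0 0 .001 0 0 0 0.1; 0 0 .001 0 0 0 -.2; 0 0 .001 0 0 0 -.2; 0 0 .001 0 0 0 -.2; 0 0 .03 0 0 0 -.2; 0 0 .07 0 0 0 -.3; 0 0.02 .1 0 0 -8 -.3; 0 .06 .12 0 0 -16 -.3; -.01 .1 .12 0 0 -24 -.3"; python3 -m creep "-.01 .04 0 0 0 -8.5 -.3; -.02 .08 0 0 0 -17 -.3; -.03 .12 0 0 0 -25 -.3; -.04 .15 0 0 0 -33 -.3; -.06 .18 0 0 0 -41 -.3; -.068 .183 0 0 0 -49 -.3; -.068 .183 -.01 0 0 -57 -.3; -.068 .183 -.01 0 0 -65 -.3; -.068 .183 -.01 0 0 -70.5 -.3;-.068 .183 -.01 0 0 -70.5 -.3";  python3 - <<'E'
from m import *
o=st(); t=img("top"); s=img("side")
for n,i,b in(("side",s,(255,175,312,250)),("top",t,(252,155,362,196))):
  for c,a,rc in rects(i,b,(12,90,60),(30,255,255)): print(n,c,a,cast(i,*c,.168),[np.round(cast(i,*p,.16)[:2],3) for p in rc])
print(proj(s,o["ee_pos"]))
a=cv2.resize(t["frame"][150:220,255:365],None,fx=4,fy=4,interpolation=cv2.INTER_CUBIC)
b=cv2.resize(s["frame"][170:270,250:330],None,fx=4.4,fy=4.4,interpolation=cv2.INTER_CUBIC)
d=cv2.resize(s["frame"][225:295,230:310],None,fx=4.4,fy=4.4,interpolation=cv2.INTER_CUBIC)
c=np.zeros((600,800,3),np.uint8); c[:280,:440]=a; c[:440,445:797]=b[:,:352]; c[285:593,:352]=d; cv2.imwrite("pics/p1.png",c)
E
```

```text
time: 18.7
ee_pos: [0.5825, 0.1912, 0.2888]
tool_rot: [0.153, 0.988, 0.001, 0.002]
ft_force: [0.4, 1.0, -0.4]
finger_gap: 0.0556
gripper_force: 0.0
time: 19.7
ee_pos: [0.5127, 0.3735, 0.2758]
tool_rot: [0.693, 0.721, -0.0, 0.0]
ft_force: [0.4, -0.3, 0.2]
finger_gap: 0.0554
gripper_force: 0.0
t 19.7 tcp [0.5127 0.3735 0.2758] z [ 0. -0. -1.] yaw of y axis 2.34 F [ 0.4 -0.3  0.2] gap 0.0554 0.0
side [294.24806962 215.1874591 ] 159.1875 [0.57902412 0.05195389 0.168     ] [array([0.584, 0.113]), array([ 0.613, -0.006]), array([ 0.578, -0.007]), array([0.552, 0.111])]
top [295.67825051 177.2707374 ] 325.75 [0.59374226 0.09180371 0.168     ] [array([0.626, 0.118]), array([0.631, 0.074]), array([0.566, 0.067]), array([0.561, 0.111])]
top [317.10506466 173.87814296] 319.0 [0.60246677 0.0327871  0.168     ] [array([0.635, 0.058]), array([0.641, 0.015]), array([0.574, 0.007]), array([0.569, 0.05 ])]
[274.45919466 266.98602963]
```

View pics/p1.png

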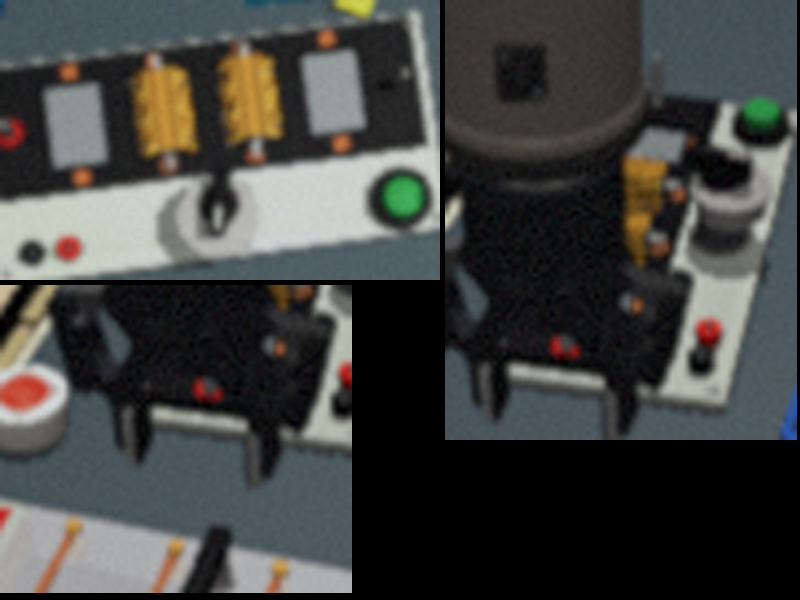

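Both resistors sit square in pockets 1 and 2 (top crop (163,110), (250,95)); fingers over the handle. Grip the cover and lift.

```bash
python3 -m creep "0 .0025 -.04 0 0 0 -.3; 0 .0025 -.075 0 0 0 -.3; 0 .0025 -.09 0 0 0 -.3; 0 .0025 -.09 0 0 0 -.3; 0 .0025 -.09 0 0 0 .3;0 .0025 -.09 0 0 0 1;0 .0025 -.09 0 0 0 1;0 .0025 -.09 0 0 0 1;0 .0025 -.09 0 0 0 1;0 .0025 -.09 0 0 0 1"; python3 -c "
from h import *;st()"; python3 -m creep "0 0 0 0 0 0 1; 0 0 .01 0 0 0 1; 0 0 .02 0 0 0 1; 0 0 .03 0 0 0 1;0 0 .03 0 0 0 1"; python3 - <<'E'
from m import *
o=st(); print(o["torque"]); s=img("side"); crop(s,190,240,360,350,4.6,"pics/c1.png")
E
```

```text
time: 20.8
ee_pos: [0.5133, 0.3765, 0.1875]
tool_rot: [0.692, 0.722, 0.001, 0.0]
ft_force: [-0.2, -0.5, 8.9]
finger_gap: 0.0131
gripper_force: 59.2
t 20.8 tcp [0.5133 0.3765 0.1875] z [ 0.002  0.001 -1.   ] yaw of y axis 2.44 F [-0.2 -0.5  8.9] gap 0.0131 59.2
time: 21.3
ee_pos: [0.5134, 0.3765, 0.2178]
tool_rot: [0.692, 0.722, 0.001, 0.0]
ft_force: [0.4, 0.8, -5.3]
finger_gap: 0.0133
gripper_force: 59.2
t 21.3 tcp [0.5134 0.3765 0.2178] z [ 0.002  0.001 -1.   ] yaw of y axis 2.42 F [ 0.4  0.8 -5.3] gap 0.0133 59.2
[0.04631734 0.00577307 0.0012464 ]
```

View pics/c1.png

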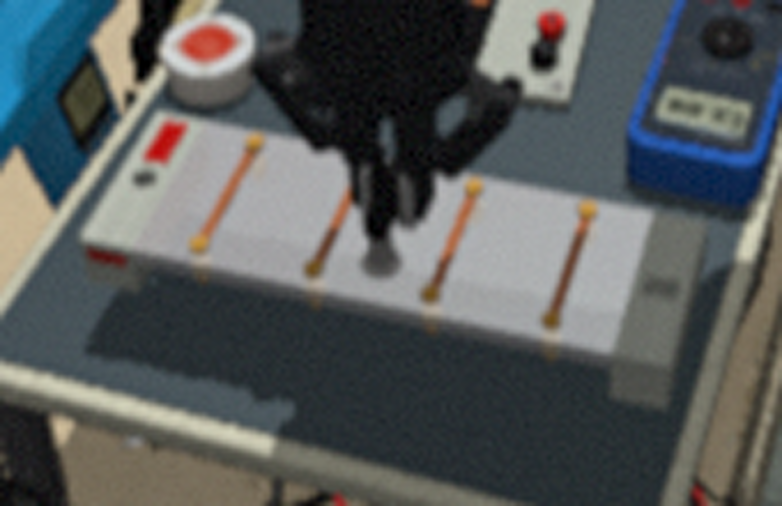

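Cover level in the grip at about (380,230). (I have now gone over the picture limit; from here I'll check by numbers only.) Draw it back, lift, turn, and bring over the pins.

```bash
python3 -m creep "-.015 0 .005 0 0 0 1; -.03 0 .01 0 0 0 1; -.045 0 .02 0 0 0 1; -.06 0 .03 0 0 0 1; -.06 0 .045 0 0 0 1; -.06 0 .06 0 0 0 1; -.06 0 .068 0 0 0 1; -.06 0 .068 0 0 5 1; -.06 0 .068 0 0 10 1; -.06 0 .068 0 0 15 1"; python3 -m creep "0 0 0 0 0 6 1; 0 0 0 0 0 12 1;0 0 0 0 0 18 1;0 -.01 0 0 0 24 1;0 -.02 0 0 0 30 1;0 -.03 0 0 0 36 1;0 -.04 0 0 0 42 1;0 -.05 0 0 0 48 1;0 -.06 0 0 0 54 1;0 -.07 0 0 0 60 1"; python3 -m creep "0 -.02 0 0 0 6 1; 0.01 -.04 0 0 0 12 1; 0.02 -.06 0 0 0 17 1; 0.03 -.08 0 0 0 19.5 1; 0.05 -.1 0 0 0 19.5 1; 0.07 -.12 0 0 0 19.5 1; .09 -.14 0 0 0 19.5 1;.11 -.16 0 0 0 19.5 1; .13 -.18 0 0 0 19.5 1; .13 -.18 0 0 0 19.5 1"; python3 -c "
from h import *;print(st()['torque'])"
```

```text
time: 22.35
ee_pos: [0.4533, 0.3758, 0.2842]
tool_rot: [0.591, 0.807, 0.0, 0.0]
ft_force: [0.5, -0.1, -4.9]
finger_gap: 0.013
gripper_force: 59.3
time: 23.35
ee_pos: [0.4532, 0.3053, 0.2841]
tool_rot: [0.108, 0.994, 0.0, 0.0]
ft_force: [1.3, -0.5, -4.9]
finger_gap: 0.0124
gripper_force: 59.3
time: 24.35
ee_pos: [0.5855, 0.1217, 0.2834]
tool_rot: [-0.058, 0.998, -0.0, -0.0]
ft_force: [0.0, -0.0, -5.5]
finger_gap: 0.0129
gripper_force: 59.3
t 24.35 tcp [0.5855 0.1217 0.2834] z [-0.    -0.001 -1.   ] yaw of y axis 96.59 F [ 0.  -0.  -5.5] gap 0.0129 59.3
[-0.01155245  0.03888381 -0.00358515]
```

```bash
python3 -m creep ".003 -.02 0 0 0 .3 1; .006 -.04 0 0 0 .3 1; .0095 -.0597 -.005 0 0 .3 1; .0095 -.0597 -.015 0 0 .3 1; .0095 -.0597 -.015 0 0 .3 1; .0095 -.0597 -.015 0 0 .3 1; .0095 -.0597 -.015 0 0 .3 1"; python3 - <<'E'
from m import *
np.set_printoptions(precision=4,suppress=True)
o=st(); s=img("side"); t=img("top"); p=np.array(o["ee_pos"]); th=np.radians(6.9)
jx=np.array([np.cos(th),np.sin(th),0]); jy=np.array([-np.sin(th),np.cos(th),0])
zt=p[2]-.0455+.032; e=p+.0265*jx+.1355*jy; e[2]=zt
for n,i in(("side",s),("top",t)):
    q=proj(i,e); b=[int(v) for v in(q[0]-30,q[1]-30,q[0]+30,q[1]+30)]; print(n,"expect",q,e)
    for lo,hi in(((0,120,100),(9,255,255)),((172,120,100),(180,255,255))):
        for c,a,rc in rects(i,b,lo,hi,amin=5): print("  red",c,a,cast(i,*c,zt)-e)
# orange strips / plate plain-end dark slot
for n,i,sg in(("side",s,-1),("top",t,-1),("top",t,1),("side",s,1)):
    h=p+sg*.136*jy; h[2]=zt; q=proj(i,h); b=[int(v) for v in(q[0]-9,q[1]-8,q[0]+9,q[1]+8)]
    print(n,sg,"hole expect",q)
    for c,a,rc in rects(i,b,(0,0,0),(180,255,100),amin=3): print("  dark",c,a,cast(i,*c,zt)-h)
E
```

```text
time: 25.05
ee_pos: [0.5923, 0.0672, 0.2693]
tool_rot: [-0.064, 0.998, 0.0, 0.0]
ft_force: [-0.4, 1.0, -5.0]
finger_gap: 0.0126
gripper_force: 59.4
t 25.05 tcp [0.5923 0.0672 0.2693] z [ 0.  0. -1.] yaw of y axis 97.29 F [-0.4  1.  -5. ] gap 0.0126 59.4
side expect [266.1569 220.9327] [0.6024 0.2049 0.2558]
  red [237.6359 247.7192] 14.34375 [0.0257 0.1166 0.    ]
  red [256.2286 202.4733] 6.9375 [ 0.0571 -0.0677  0.    ]
  red [267.0856 220.8879] 26.4375 [-0.0022 -0.0009  0.    ]
top expect [250.7582 169.206 ] [0.6024 0.2049 0.2558]
  red [250.3029 169.0341] 47.4375 [0.0005 0.0012 0.    ]
side -1 hole expect [297.4164 168.9407]
  dark [294.5561 165.4301] 172.34375 [ 0.0155 -0.0175  0.    ]
top -1 hole expect [356.8536 165.5676]
  dark [350.3699 167.2923] 30.78125 [-0.0043  0.0169  0.    ]
  dark [356.2686 164.4266] 15.34375 [0.003  0.0014 0.    ]
top 1 hole expect [251.8211 179.375 ]
  dark [243.9059 179.0761] 70.6875 [0.001  0.0202 0.    ]
  dark [251.7548 178.9329] 21.53125 [0.0011 0.0002 0.    ]
side 1 hole expect [276.016  222.2668]
  dark [275.1414 226.1163] 96.75 [-0.0036  0.0154  0.    ]
```

```bash
python3 -m creep "0 0 0 0 0 -.35 1; 0 0 0 0 0 -.35 1"; python3 -c "
from h import *;st()"
```

```text
time: 25.35
ee_pos: [0.5923, 0.0664, 0.269]
tool_rot: [-0.06, 0.998, -0.0, 0.0]
ft_force: [0.5, 0.1, -5.0]
finger_gap: 0.0129
gripper_force: 59.4
t 25.35 tcp [0.5923 0.0664 0.269 ] z [ 0. -0. -1.] yaw of y axis 96.88 F [ 0.5  0.1 -5. ] gap 0.0129 59.4
```

```bash
python3 -m creep ".0034 -.0043 -.005 0 0 0 1; .0034 -.0043 -.014 0 0 0 1; .0034 -.0043 -.02 0 0 0 1; .0034 -.0043 -.02 0 0 0 1; .0034 -.0043 -.02 0 0 0 1"; python3 -m creep "0 0 -.004 0 0 0 1; 0 0 -.008 0 0 0 1; 0 0 -.011 0 0 0 1; 0 0 -.011 0 0 0 1"; python3 -c "
from h import *;print(st()['torque'])"
```

```text
time: 25.85
ee_pos: [0.5956, 0.0621, 0.2485]
tool_rot: [-0.06, 0.998, 0.0, -0.0]
ft_force: [-0.2, -0.4, -4.8]
finger_gap: 0.0131
gripper_force: 59.4
time: 26.25
ee_pos: [0.5954, 0.0621, 0.2373]
tool_rot: [-0.06, 0.998, 0.0, -0.0]
ft_force: [-1.1, 1.7, -5.3]
finger_gap: 0.013
gripper_force: 59.3
t 26.25 tcp [0.5954 0.0621 0.2373] z [-0.001  0.    -1.   ] yaw of y axis 96.89 F [-1.1  1.7 -5.3] gap 0.013 59.3
[ 0.32735991  0.08829868 -0.0038221 ]
```

```bash
python3 -m creep "0 0 -.005 0 0 0 1; 0 0 -.01 0 0 0 1; 0 0 -.015 0 0 0 1; 0 0 -.015 0 0 0 1"; python3 -m creep "0 0 -.004 0 0 0 1; 0 0 -.008 0 0 0 1; 0 0 -.012 0 0 0 1; 0 0 -.015 0 0 0 1;0 0 -.015 0 0 0 1"; python3 -c "
from h import *;print(st()['torque'])"
```

```text
time: 26.65
ee_pos: [0.5954, 0.0621, 0.2219]
tool_rot: [-0.06, 0.998, 0.0, -0.0]
ft_force: [-0.3, 3.6, -6.6]
finger_gap: 0.0131
gripper_force: 59.3
time: 27.15
ee_pos: [0.5955, 0.062, 0.2073]
tool_rot: [-0.06, 0.998, 0.0, -0.0]
ft_force: [-3.1, 3.4, -5.8]
finger_gap: 0.0123
gripper_force: 59.3
t 27.15 tcp [0.5955 0.062  0.2073] z [-0.001  0.    -1.   ] yaw of y axis 96.89 F [-3.1  3.4 -5.8] gap 0.0123 59.3
[0.8409924  0.58481673 0.02321229]
```

Sliding onto the pins freely. Down the last 2 mm until it bears.

```bash
python3 -m creep "0 0 -.001 0 0 0 1; 0 0 -.002 0 0 0 1; 0 0 -.003 0 0 0 1; 0 0 -.003 0 0 0 1"; python3 -c "
from h import *;print(st()['torque'])"
```

```text
time: 27.55
ee_pos: [0.5954, 0.0623, 0.2055]
tool_rot: [-0.06, 0.998, -0.0, -0.0]
ft_force: [-10.5, 3.7, 8.5]
finger_gap: 0.0127
gripper_force: 61.1
t 27.55 tcp [0.5954 0.0623 0.2055] z [-0. -0. -1.] yaw of y axis 96.9 F [-10.5   3.7   8.5] gap 0.0127 61.1
[ 0.63965273  1.99549433 -0.09147596]
```

Home (TCP .2055, as at 18 mm + the mat grip height). Release and move to the knob.

```bash
python3 -m creep "0 0 .001 0 0 0 .6; 0 0 .001 0 0 0 0; 0 0 .001 0 0 0 -.3; 0 0 .001 0 0 0 -.3; 0 0 .02 0 0 0 -.3; 0 0 .05 0 0 0 -.3; -.03 -.004 .06 0 0 -6 -.3; -.065 -.008 .06 0 0 -12.4 -.3; -.0715 -.009 .05 0 0 -12.4 -.3; -.0715 -.009 .05 0 0 -12.4 -.3"; python3 - <<'E'
from m import *
o=st(); s=img("side"); t=img("top"); th=np.radians(6.9)
jx=np.array([np.cos(th),np.sin(th),0]); jy=np.array([-np.sin(th),np.cos(th),0])
e=np.array([.5955,.0622,0])+.0265*jx+.1355*jy; e[2]=.192
for n,i in(("side",s),("top",t)):
    q=proj(i,e); b=[int(v) for v in(q[0]-15,q[1]-15,q[0]+15,q[1]+15)]
    for c,a,rc in rects(i,b,(0,120,100),(9,255,255),amin=5): print(n,c,q,a,cast(i,*c,.192)-e)
E
```

```text
time: 28.55
ee_pos: [0.5232, 0.0523, 0.2543]
tool_rot: [0.048, 0.999, -0.001, -0.0]
ft_force: [-0.4, -0.7, -0.4]
finger_gap: 0.0557
gripper_force: 0.0
t 28.55 tcp [0.5232 0.0523 0.2543] z [-0.    -0.001 -1.   ] yaw of y axis 84.5 F [-0.4 -0.7 -0.4] gap 0.0557 0.0
side [267.3965311  237.90819378] [267.03891257 238.07946885] 26.125 [-6.53093664e-04 -9.52293088e-04  5.55111512e-17]
top [254.74469931 171.39356849] [255.29520187 172.05609516] 40.53125 [ 1.82481207e-03  1.47605696e-03 -5.55111512e-17]
```

Cover in place by both views. Down onto the knob and grip.

```bash
python3 -m creep ".0006 .001 -.02 0 0 0 -.3; .0006 .001 -.04 0 0 0 -.3; .0006 .001 -.047 0 0 0 -.3; .0006 .001 -.047 0 0 0 .3; .0006 .001 -.047 0 0 0 1; .0006 .001 -.047 0 0 0 1; .0006 .001 -.047 0 0 0 1; .0006 .001 -.047 0 0 0 1; .0006 .001 -.047 0 0 0 1"; python3 -m creep "0 0 0 0 0 -7 1; 0 0 0 0 0 -14 1; 0 0 0 0 0 -21 1; 0 0 0 0 0 -28 1; 0 0 0 0 0 -35 1; 0 0 0 0 0 -42 1; 0 0 0 0 0 -49 1; 0 0 0 0 0 -56 1;0 0 0 0 0 -63 1;0 0 0 0 0 -70 1"; python3 -c "
from h import *;print(st()['torque'])"
```

```text
time: 29.55
ee_pos: [0.5255, 0.0545, 0.2089]
tool_rot: [0.048, 0.999, 0.0, 0.001]
ft_force: [-0.1, 3.7, 6.4]
finger_gap: 0.0105
gripper_force: 60.0
time: 30.55
ee_pos: [0.5243, 0.0532, 0.2088]
tool_rot: [0.615, 0.789, -0.001, 0.0]
ft_force: [-11.1, -5.1, 17.0]
finger_gap: 0.0102
gripper_force: 61.4
t 30.55 tcp [0.5243 0.0532 0.2088] z [-0.001 -0.001 -1.   ] yaw of y axis 14.17 F [-11.1  -5.1  17. ] gap 0.0102 61.4
[-1.02560542  2.50221037  0.16222306]
```

```bash
python3 -m creep "0 0 .0005 0 0 -5 1; 0 0 .0005 0 0 -10 1; 0 0 .0005 0 0 -15 1; 0 0 .0005 0 0 -20 1; 0 0 .0005 0 0 -24 1; 0 0 .0005 0 0 -27 1;0 0 .0005 0 0 -27 1"; python3 -c "
from h import *;print(st()['torque'])"; python3 -m creep "0 0 0 0 0 -2 1; 0 0 0 0 0 -4 1; 0 0 0 0 0 -5 1; 0 0 0 0 0 -5 1"; python3 -c "
from h import *;print(st()['torque'])"
```

```text
time: 31.25
ee_pos: [0.5236, 0.0531, 0.2088]
tool_rot: [0.781, 0.625, -0.001, -0.0]
ft_force: [-12.7, -3.5, 13.5]
finger_gap: 0.0104
gripper_force: 61.0
t 31.25 tcp [0.5236 0.0531 0.2088] z [-0.002 -0.002 -1.   ] yaw of y axis -12.67 F [-12.7  -3.5  13.5] gap 0.0104 61.0
[-0.82277306  2.81117409 -0.04566699]
time: 31.65
ee_pos: [0.5233, 0.0532, 0.2088]
tool_rot: [0.807, 0.591, -0.002, -0.0]
ft_force: [-14.2, -3.8, 14.2]
finger_gap: 0.0106
gripper_force: 61.6
t 31.65 tcp [0.5233 0.0532 0.2088] z [-0.003 -0.002 -1.   ] yaw of y axis -17.54 F [-14.2  -3.8  14.2] gap 0.0106 61.6
[-0.8159601   3.15466671  0.64968649]
```

```bash
python3 -m creep "0 0 0 0 0 -2 1; 0 0 0 0 0 -3 1; 0 0 0 0 0 -4 1; 0 0 0 0 0 -4 1; 0 0 0 0 0 -4 1"; python3 -c "
from h import *;print(st()['torque'])"
```

```text
time: 32.15
ee_pos: [0.5232, 0.0533, 0.2088]
tool_rot: [0.826, 0.563, -0.002, -0.0]
ft_force: [-15.4, -5.4, 16.6]
finger_gap: 0.0105
gripper_force: 66.6
t 32.15 tcp [0.5232 0.0533 0.2088] z [-0.003 -0.002 -1.   ] yaw of y axis -21.46 F [-15.4  -5.4  16.6] gap 0.0105 66.6
[-0.82988327  3.41043843  1.07889953]
```

```bash
python3 -m creep "0 0 0 0 0 0 .5; 0 0 0 0 0 0 -.2; 0 0 0 0 0 0 -.3; 0 0 0 0 0 0 -.3; 0 0 .03 0 0 0 -.3; 0 0 .06 0 0 0 -.3; 0 -.04 .06 0 0 0 0; 0.003 -.08 .06 0 0 0 .5; .007 -.1245 .05 0 0 0 1; .007 -.1245 .04 0 0 0 1"; python3 -m creep "0 0 0 0 0 0 1;0 0 0 0 0 0 1;0 0 0 0 0 0 1"; python3 - <<'E'
from m import *
np.set_printoptions(precision=4,suppress=True)
o=st(); s=img("side"); t=img("top"); print(proj(s,o["ee_pos"]))
th=np.radians(6.9); jx=np.array([np.cos(th),np.sin(th),0]); jy=np.array([-np.sin(th),np.cos(th),0])
e=np.array([.5955,.0622,0])+.0265*jx+.1355*jy; e[2]=.192
for n,i in(("side",s),("top",t)):
    q=proj(i,e); b=[int(v) for v in(q[0]-15,q[1]-15,q[0]+15,q[1]+15)]
    for c,a,rc in rects(i,b,(0,120,100),(9,255,255),amin=5): print(n,c,a,cast(i,*c,.192)-e)
    ax=np.array([.5239,.0535,.224]); q=proj(i,ax); b=[int(v) for v in(q[0]-11,q[1]-10,q[0]+12,q[1]+11)]
    for c,a,rc in rects(i,b,(0,0,0),(180,255,75),amin=5):
        w=np.array([cast(i,*p,.223)[:2] for p in rc]); l=[w[1]-w[0],w[2]-w[1]]; l=max(l,key=np.linalg.norm)
        print(n,"knob",c,a,"len",np.linalg.norm(l),"ang",np.degrees(np.arctan2(l[1],l[0])),cast(i,*c,.223)[:2])
    x0,y0,x1,y1=b; m=cv2.cvtColor(i["frame"],cv2.COLOR_BGR2GRAY)[y0:y1,x0:x1]; 
    if n=="top": print(m)
E
```

```text
time: 33.15
ee_pos: [0.5319, -0.0768, 0.2481]
tool_rot: [0.829, 0.56, -0.0, 0.001]
ft_force: [0.0, 0.8, 0.6]
finger_gap: 0.0002
gripper_force: 0.0
time: 33.45
ee_pos: [0.5321, -0.0694, 0.2489]
tool_rot: [0.826, 0.563, 0.0, 0.0]
ft_force: [0.2, 0.0, -0.5]
finger_gap: 0.0001
gripper_force: 0.0
t 33.45 tcp [ 0.5321 -0.0694  0.2489] z [ 0.001  0.    -1.   ] yaw of y axis -21.42 F [ 0.2  0.  -0.5] gap 0.0001 0.0
[321.0013 174.639 ]
side [267.2424 237.9015] 25.78125 [-0.0002 -0.0009  0.    ]
side knob [313.2869 204.7307] 180.59375 len 0.09983049328507232 ang -86.1673039761857 [0.5189 0.0553]
top [254.7095 171.2735] 40.6875 [ 0.0022  0.0016 -0.    ]
top knob [309.3346 200.5387] 123.5 len 0.044265224236663875 ang -122.94791487959041 [0.5231 0.0556]
top knob [317.1342 191.28  ] 7.34375 len 0.021495479160719262 ang -84.10172621055258 [0.5473 0.0348]
[[153 151 146 142 134 127 124 123 121 119 122 129 137 131 131 130 110 106
  106 103  93  88  76]
 [149 144 129 119 113 109 109 100 106 102 107 108 110 100  87  76  66  63
   66  62  59  65  69]
 [129 123 114 104 106 103 104 104 102 100 100 105 102 
[... 1089 characters left out ...]
 66 104 121 121 123]
 [103 104 110 102 102  97  77  59  34  21  23  23  23  42  53  53  50  48
   85 114 121 124 119]
 [103 105 104 106 103 102  97  81  61  51  41  47  56  73  84  82  65  63
   94 116 120 124 118]
 [105 106 106 105 104 106 103 100  89  79  74  78  86  93  93  87  72  81
  104 118 122 121 122]
 [112 107 108 103 102 100 106 101 105 100  92  94  99 100  90  79  72  93
  115 122 120 121 120]
 [116 110 108 107 102 102 103 103 103 101  98 104  96  85  78  76  87 109
  121 120 124 125 127]
 [120 115 115 112 107 106 101 101 106 102 100  89  86  76  82  93 112 120
  123 127 127 126 127]
 [122 120 119 115 114 105 106 112 104 104 102 101  95  95 108 119 123 124
  129 125 124 125 122]]
```

Knob lobe end points to about 68° → cam ≈2.07, cover unmoved. Press the button.

```bash
python3 -m creep "-.0014 -.002 -.03 0 0 0 1; -.0014 -.002 -.06 0 0 0 1; -.0014 -.002 -.07 0 0 0 1; -.0014 -.002 -.074 0 0 0 1; -.0014 -.002 -.078 0 0 0 1; -.0014 -.002 -.081 0 0 0 1; -.0014 -.002 -.082 0 0 0 1; -.0014 -.002 -.082 0 0 0 1"; python3 -c "
from h import *;st()"
```

```text
time: 34.35
ee_pos: [0.5311, -0.0723, 0.1679]
tool_rot: [0.827, 0.563, 0.001, 0.001]
ft_force: [-6.0, 2.3, 15.7]
finger_gap: 0.0003
gripper_force: 7.3
t 34.35 tcp [ 0.5311 -0.0723  0.1679] z [ 0.002 -0.    -1.   ] yaw of y axis -21.51 F [-6.   2.3 15.7] gap 0.0003 7.3
```

```bash
python3 -m creep "0 0 -.0004 0 0 0 1; 0 0 -.0004 0 0 0 1; 0 0 .01 0 0 0 1; 0 0 .05 0 0 0 1; 0 0 .1 0 0 0 1; 0 -.04 .12 0 0 0 1; -.02 -.08 .12 0 0 0 1; -.03 -.13 .12 0 0 0 0; -.04 -.18 .12 0 0 0 0; -.04 -.18 .12 0 0 0 0"; python3 -m creep "0 0 0 0 0 0 0; 0 0 0 0 0 0 0; 0 0 0 0 0 0 0"; python3 - <<'E'
from m import *
np.set_printoptions(precision=4,suppress=True)
o=st(); s=img("side"); t=img("top")
th=np.radians(6.9); jx=np.array([np.cos(th),np.sin(th),0]); jy=np.array([-np.sin(th),np.cos(th),0])
e=np.array([.5955,.0622,0])+.0265*jx+.1355*jy; e[2]=.192
for n,i in(("side",s),("top",t)):
    q=proj(i,e); b=[int(v) for v in(q[0]-15,q[1]-15,q[0]+15,q[1]+15)]
    for c,a,rc in rects(i,b,(0,120,100),(9,255,255),amin=5): print(n,c,a,cast(i,*c,.192)-e)
    q=proj(i,np.array([.5307,-.0713,.174])); b=[int(v) for v in(q[0]-12,q[1]-12,q[0]+12,q[1]+12)]
    for c,a,rc in rects(i,b,(45,80,60),(85,255,255)): print(n,"btn",c,a)
    q=proj(i,e-.272*jy); b=[int(v) for v in(q[0]-60,q[1]-30,q[0]+150,q[1]+60)]
    for c,a,rc in rects(i,(155,140,470,270),(12,90,80),(30,255,255),amin=15): print(n,"gold/orange",c,a)
    q=proj(i,np.array([.5239,.0535,.224])); b=[int(v) for v in(q[0]-11,q[1]-8,q[0]+10,q[1]+8)]
    for c,a,rc in rects(i,b,(0,0,0),(180,255,60),amin=15):print(n,"knob",c,a,rc)
E
```

```text
time: 35.35
ee_pos: [0.4882, -0.2594, 0.2871]
tool_rot: [0.829, 0.559, -0.001, 0.001]
ft_force: [-0.3, -0.0, -0.1]
finger_gap: 0.042
gripper_force: 0.0
time: 35.65
ee_pos: [0.491, -0.2513, 0.2866]
tool_rot: [0.826, 0.563, 0.0, 0.0]
ft_force: [-0.5, 0.3, 1.2]
finger_gap: 0.043
gripper_force: 0.0
t 35.65 tcp [ 0.491  -0.2513  0.2866] z [ 0.  0. -1.] yaw of y axis -21.41 F [-0.5  0.3  1.2] gap 0.043 0.0
side [267.2374 237.9023] 25.4375 [-0.0002 -0.0008  0.    ]
side btn [321.2142 194.6881] 42.53125
side gold/orange [269.4535 195.2426] 105.8125
side gold/orange [284.0409 154.7639] 128.9375
side knob [313.4039 203.6309] 102.375 [[304.6446 209.5013]
 [309.8812 193.137 ]
 [322.1544 197.0644]
 [316.9178 213.4287]]
top [254.7035 171.267 ] 40.46875 [ 0.0022  0.0016 -0.    ]
top btn [355.3467 198.0751] 86.96875
top knob [310.3061 201.1344] 56.28125 [[301.625 196.875]
 [316.125 196.875]
 [316.125 204.375]
 [301.625 204.375]]
```

```bash
python3 -c "
from rig import r; print(r.finish_job())"
```

```text
the job is handed in; nothing more can be done
None
```

I handed the job in at 35.7 s with every step done in order: both resistors in pockets 1 and 2, cover home, clamp bearing hard at about 2.07 rad and the button pressed and sprung back; but I viewed 16 pictures against the limit of 14, one resistor took about 76 N at the wrist while being seated, and after the cover went on I checked by numbers only.

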